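# Load a tip rack past the stop gate of a feeder lane

### The job

Load the boxed tip rack into the feeder lane: press the long pedal down with one fingertip so that the hinged stop gate sinks below the lane floor, and keep it down while another finger pushes the rack along the lane, over the gate and fully home against the end stop. Then let the pedal come up, so that the gate stands up behind the rack. Only slide the rack, never lift it, do not let the gate bump or scrape it, and leave the other things on the bench where they are.

Things in the scene. Friction and masses are not known exactly. Their poses are not given: they have to be found in the camera images.
- lane: the feeder lane, a fixed metal module. Origin on the bench top, on the lane's centre line, under the gate. x = direction in which the rack is pushed (roughly to the robot's left), y = towards the pedal side (roughly to the robot), z up. Floor top at z = 58 mm, x = -185 to +134. Guide rails: inner faces y = +-45.5, outer +-50 mm, top z = 76. The gate rises through a floor slot at x = -3 to +3
- end_stop (a point): centre of the end stop's rubber-buffered face, on the lane's centre line, 132 mm past the gate in the lane's x, z = 84 mm; the stop is the front of a grey housing with a black hood 116 mm wide, 56 mm deep, top at z = 118 mm
- stop_gate (a joint): hinge of gate and pedal (one stiff part; axis along lane x at y = -58, z = 66 mm), rad: 0 = gate up, sprung; 0.30 = pedal fully down on its buffers, gate 6 mm below the floor; above 0.24 the gate is clear of the rack. The pedal presses back with about 1.5 N at first, 3 to 4 N fully down, and springs up when released
- pedal_top (a point): middle of the pedal's upper face (black ribbed tread), a plate 235 mm long (lane x = -205 to +30 mm) and 40 mm wide outside the near rail. At rest it slopes up outwards by 0.30 rad, this point at y = 75, z = 129 mm in the lane's frame; fully down it is level, y = 84 (plate 64 to 104), z = 88 mm. Press it anywhere along its length; a finger may slide along it
- gate_edge (a point): upper corner of the gate, a steel blade 6 mm thick, at its pedal-side end 40 mm off the lane's centre line (the blade runs from y = -35 to +40 mm in the lane's frame). Gate up: this corner 24 mm above the lane floor, the sloping top 12 mm above it at the centre line
- tip_rack_center (a point): centre (half-way up) of the rack to load: a lidded tip box, blue below, clear lid, 124 mm long (own y axis, along the lane's +x), 82 wide, 67 high, about 0.3 kg. It stands on the lane floor, its front 10 to 35 mm before the gate. Home: this point at x = +70 mm in the lane's frame, rear face 8 mm past the middle of the gate
- marker: blue-capped marker pen, 135 mm, lying on the bench on the pedal side of the lane; to be left alone
- tweezers: steel forceps, 125 mm, lying on the bench behind the lane; to be left alone
- plate: 6-well plate, 127 x 85 x 20 mm, lying to the left of the lane; to be left alone
- tally: hand tally counter, 57 mm high, standing to the left of the lane; to be left alone
- tape: roll of masking tape, 103 mm across, lying farther to the left; to be left alone
- shears: scissors with red handles, 199 mm, lying farther to the left; to be left alone
- pen: thin white and blue pen, 145 mm, lying farther to the left; to be left alone

How it is judged (in metres and radians):
On the way:
1. a finger holds the pedal down, the gate below the floor, while the rack passes over the gate (value of joint stop_gate above 0.235 rad and contact force between the fingers and stop_gate above 0.5 N and x of tip_rack_center in the frame of lane between -0.05 and 0.05 m), for 0.2 s.
At the end, for the whole second after the job is handed in: the rack stands flat in the lane, within 5 mm of the end stop, at rest, and the gate is fully up behind it (joint below 0.03 rad), with the pedal released (x of tip_rack_center in the frame of lane between 0.0645 and 0.075 m and z of tip_rack_center in the frame of lane between 0.088 and 0.095 m and angle between tip_rack_center's own z axis and vertical below 0.05 rad and angle between the y axis of tip_rack_center and the x axis of lane, either way round below 0.12 rad and value of joint stop_gate below 0.03 rad and linear speed of tip_rack below 0.01 m/s); the robot touches nothing.
It fails at once if the rack is lifted or tipped (z of tip_rack_center in the frame of lane above 0.102 m or angle between tip_rack_center's own z axis and vertical above 0.15 rad).
It fails at once if the gate bumps or scrapes the rack (more than 3 N) (contact force between stop_gate and tip_rack above 3 N).
It fails at once if another thing on the bench is moved by more than 2 cm (distance of any of marker, tweezers, plate, tally, tape, shears, pen from where it was at the start of the episode above 0.02 m).
It also fails if it takes over 38 s, if anything falls off the work surface, if the arm or the gripper's body presses on something with over 40 N, if the wrist force passes 120 N, or if a joint passes its speed limit or range.

### The arm

A 6-joint arm with a two-finger parallel gripper is mounted at the origin on a cart in front of the work surface, level with it; the furniture and walls round the work are solid. World frame = base frame: x ahead of the robot, y to its left, z up, the work surface at z = 0. Lengths are in mm, angles in rad, forces in N, time in s.
With the tool pointing down it reaches from about 300 to 775 mm from the base axis. Payload 14.6 kg.
Tool frame: the origin (TCP) lies between the finger pads; the fingertips stand 8 mm ahead of it and the grasp point (between the pads) lies 11 mm behind it; x points along the fingers, y is the direction in which the jaws open and shut, and the axes are right-handed (so a half turn about x gives the same grasp; the last joint's range is limited). The gripper opens to 94 mm and grips with 3 to 60 N. Pads are 16 mm wide; open, the fingers measure 119 mm over their backs; the gripper's body (75 mm by 177 mm) begins 78 mm behind the grasp point.
Start: joints at [1.258, 0.3, 1.521, -0, 1.321, -0.067], TCP at [133.831, 533.459, 182.546] pointing down, gripper open.
Joint ranges: [-3.03, 3.03], [-0.79, 2.21], [0.23, 2.52], [-1.04, 4.18], [0, 3.07], [-2.55, 2.55]. Speed limits (rad/s): [2.22, 2.22, 2.57, 3.14, 3.14, 3.14].

### API

Orientations are given as [roll, pitch, yaw] about the fixed x, y, z axes, in that order (R = Rz(yaw) Ry(pitch) Rx(roll)).
In Python, from cell import telemetry, camera, calibration, order gives the robot as it stands.
- The arm moves only by the shell command python3 -m handwheel 'ROWS' [FORCE]. ROWS is JSON, a list of rows, each a list of 7 numbers: the turn, a rotation vector about the tool's x, y, z as a fraction of full scale, then the shift along the tool's x, y, z as a fraction of full scale, then the opening, from 0 (shut) to 1 (fully open). A call has 1 to 12 rows; each row is the pose to reach, as a shift and turn from the pose measured when the call began, along the tool's axes at that moment, turning the shorter way round; what a row does not reach only later rows make up. Full scale, the value 1, is 300 mm for a shift and pi rad for a turn. A row lasts 1/8 s, in which the tool goes at most 62.5 mm and 10.7 degrees, less where a joint would pass 70% of its speed; a pose out of reach is approached as far as the arm can. A call with a number of a shift or a turn outside -1 to 1 is refused whole. A call with a gripper value outside its range is refused whole. The fingers move at their own pace and stop on an object; FORCE is the grip in N (left out, the last holds). Time passes only in rows, so rows that repeat a pose let the fingers close. It gives the time, the measured TCP pose, the force and the opening at its end, in the units of the state.
- telemetry.read_state(): the state, without advancing time (a new reading comes with each control period).
- camera(name): name is "scene" or "top" or "wrist"; returns the picture (420x560x3 uint8, red, green, blue); there is no depth.
- calibration(name): a dict with "fov_y" (degrees; the focal length in pixels is half the picture's height over the tangent of half this angle, whatever the lens; pixels are square), "cx", "cy" (the principal point, pixels), "position" and "attitude" of the camera in the world. Camera axes: x right, y down, z forward; pixel columns grow to the right and rows downward; lengths in mm; the calibration is good to about 2 mm. The wrist camera is an equidistant fisheye: a pixel r from the principal point sees the ray r / f radians off the axis. A picture is of the moment at which its call begins: read the wrist's pose just before it. calibration takes no time and is no camera call; for the wrist camera it gives the pose at the moment of the call.
- order.sign_off(): hands the job in, once; it reports no verdict.
The state is a dict: "clock": time; "joints": joint angles; "qd": joint speeds; "effort": joint torques, N m; "eef_pos": TCP position; "eef_rot": TCP orientation; "wrist_force": force on the tool from outside, world axes, zero at the start; "moment": the same for the moment, N m; "finger_gap": finger opening in mm.
Only numpy, scipy, OpenCV 4.12 (cv2) and the standard library are available. Lean on these libraries where they do the work, as an engineer would, in place of code of your own. Each camera call takes 0.05 s, during which the arm holds its last target.

## Working session

There is one attempt and no reset: what is moved stays moved. The work goes in short steps, Python scripts to look and compute and a shell command to move; the robot and the scene stay as the last step left them, time stands still between calls to the robot, and variables do not carry over. Pictures are saved under pics/ and viewed, and the job is handed in when it is done.

```bash
mkdir -p pics; python3 - <<'E'
from cell import telemetry, camera, calibration
import cv2
print(telemetry.read_state())
for n in("scene","top","wrist"):
    c=calibration(n);print(n,c)
    cv2.imwrite(f"pics/{n}0.png",camera(n)[:,:,::-1])
E
```

```text
{'clock': 0.0, 'joints': array([ 1.25840808e+00,  3.00473563e-01,  1.52156681e+00, -3.15945652e-05,
        1.32072061e+00, -6.65992717e-02]), 'qd': array([-0.00114123, -0.00166556,  0.00057618,  0.00047857,  0.00051678,
       -0.00072461]), 'effort': array([ 1.30381170e-03, -5.31818819e+01, -3.52733302e+01,  7.08777085e-02,
        2.43867037e-02, -8.29092664e-05]), 'eef_pos': array([133.74876142, 533.19065603, 181.99103885]), 'eef_rot': array([-1.61120816,  1.56962759, -1.8569893 ]), 'wrist_force': array([-0.30159597, -0.27904301,  0.33573072]), 'moment': array([0.1073002 , 0.03114399, 0.02816198]), 'finger_gap': 94.04533317685629}
scene {'fov_y': 53.14404814906571, 'cx': 281.286963843197, 'cy': 211.55641243833426, 'position': array([ 24.9496471 , 989.93264618, 551.18959893]), 'attitude': array([-2.05147121, -0.02383112, -2.49881332])}
top {'fov_y': 51.23826105501219, 'cx': 269.1025643301705, 'cy': 212.9311750543985, 'position': array([ 424.41743551,  278.82777646, 1301.54340583]), 'attitude': array([-3.03521523,  0.01943921, -1.57671391])}
wrist {'fov_y': 65.70646984690485, 'cx': 277.22653621592957, 'cy': 212.2541888810476, 'position': array([ 64.22316827, 551.33631063, 384.70391607]), 'attitude': array([2.89160994e+00, 1.26092598e-04, 1.32449640e+00])}
```

View pics/scene0.png

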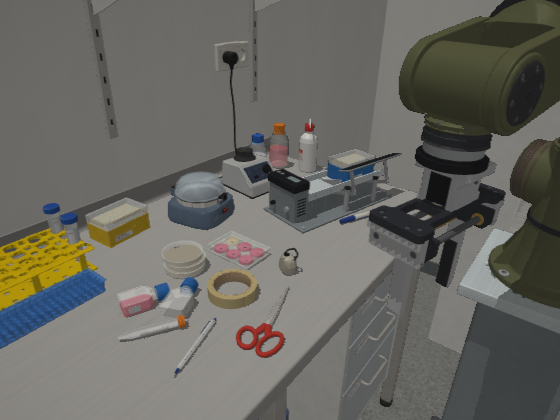

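View pics/top0.png

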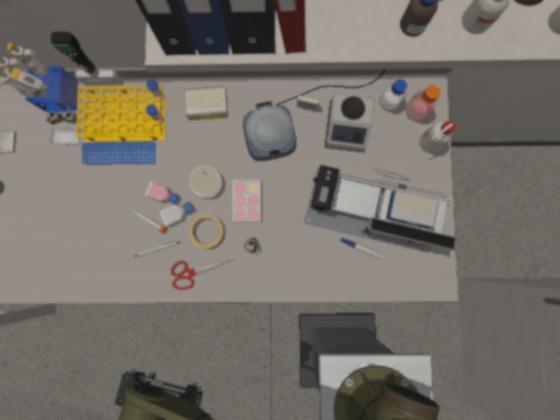

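View pics/wrist0.png

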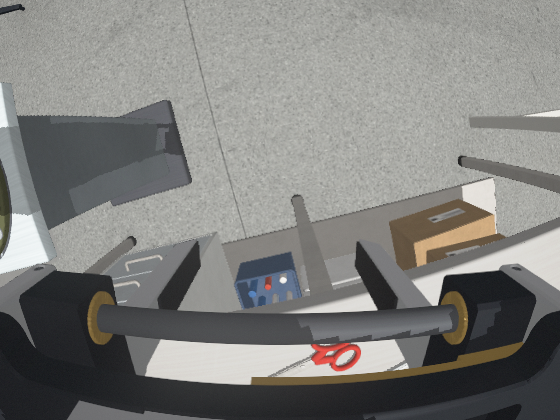

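```bash
python3 - <<'E'
import cv2
a=cv2.imread("pics/top0.png");cv2.imwrite("pics/topc.png",cv2.resize(a[150:260,295:465],None,fx=4.6,fy=4.6,interpolation=cv2.INTER_CUBIC))
a=cv2.imread("pics/scene0.png");cv2.imwrite("pics/scenec.png",cv2.resize(a[130:240,250:420],None,fx=4.6,fy=4.6,interpolation=cv2.INTER_CUBIC))
E
```

```text
(no output)
```

View pics/topc.png

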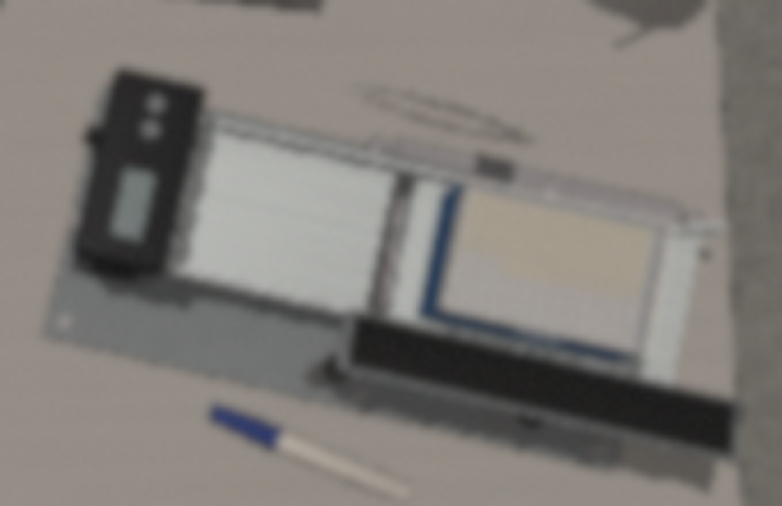

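View pics/scenec.png

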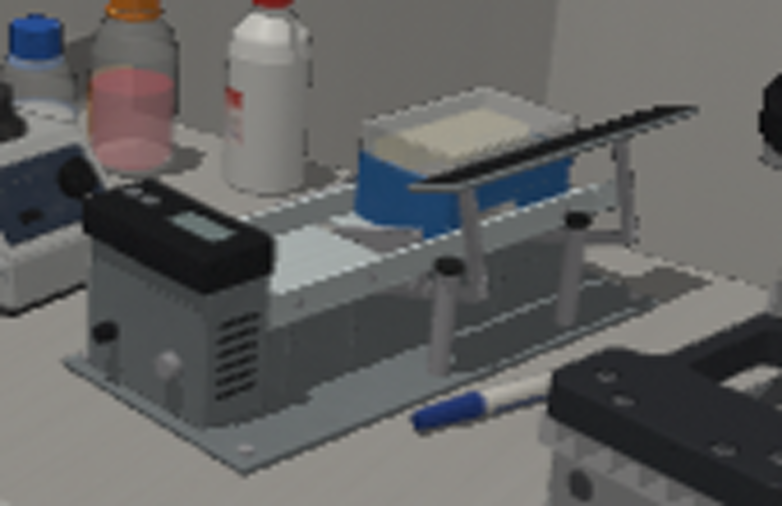

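```bash
cat > h.py <<'E'
import numpy as np, cv2
from scipy.spatial.transform import Rotation as R
from scipy.optimize import least_squares
from cell import telemetry, camera, calibration
def rot(a): return R.from_euler('xyz',a).as_matrix()
def proj(c,P):
    f=210/np.tan(np.radians(c['fov_y']/2)); q=(np.asarray(P)-c['position'])@rot(c['attitude'])
    return np.c_[c['cx']+f*q[:,0]/q[:,2],c['cy']+f*q[:,1]/q[:,2]]
def l2w(p,P):
    P=np.atleast_2d(P).astype(float);c,s=np.cos(p[2]),np.sin(p[2])
    return np.c_[p[0]+c*P[:,0]-s*P[:,1],p[1]+s*P[:,0]+c*P[:,1],P[:,2]]
E
python3 - <<'E'
from h import *
top=calibration("top");sc=calibration("scene")
L=np.array([[188,-58,118],[132,-58,118],[132,58,118],[188,58,118],[30,55.9,123.1],[30,94.1,134.9],[-205,94.1,134.9],[-205,55.9,123.1]],float)
T=np.array([[118,68],[204,90],[162,272],[78,255],[356,318],[350,365],[730,452],[735,402]])/4.6+[295,150]
S=np.array([[85,200],[172,180],[274,238],[205,265],[np.nan]*2,[413,188],[697,108],[np.nan]*2])/4.6+[250,130]
# scene: hood corners visible
def res(p,sp=False):
    a=proj(top,l2w(p,L))-T; b=(proj(sc,l2w(p,L))-S)[[5,6]]
    return np.r_[a.ravel(),b.ravel()]
for y0 in(1.3,1.8):
    s=least_squares(res,[400,-100,y0],loss='soft_l1');print(s.x,s.cost)
p=s.x;print(np.round(res(p).reshape(-1,2),1)); print(p[:2],np.degrees(p[2]))
np.save("lane.npy",p)
# draw model on both images incl rack guess fit
def ov(n,c,crop):
    a=cv2.imread(f"pics/{n}0.png");x0,y0,x1,y1=crop;k=4.6
    a=cv2.resize(a[y0:y1,x0:x1],None,fx=k,fy=k,interpolation=cv2.INTER_CUBIC)
    def dr(Q,col):
        q=((proj(c,l2w(p,Q))-[x0,y0])*k).astype(int);cv2.polylines(a,[q.reshape(-1,1,2)],True,col,1)
    dr(L[:4],(0,0,255));dr(L[4:],(0,255,0));dr(np.array([[-3,-45.5,58],[-3,45.5,58],[3,45.5,58],[3,-45.5,58]]),(255,0,255))
    dr(np.array([[-185,-45.5,76],[-185,45.5,76],[134,45.5,76],[134,-45.5,76]]),(255,255,0))
    for xc in(-85,):
        for z in(58,125): dr(np.array([[xc-62,-41,z],[xc-62,41,z],[xc+62,41,z],[xc+62,-41,z]]),(0,165,255))
    cv2.imwrite(f"pics/{n}ov.png",a)
ov("top",top,(295,150,465,260));ov("scene",sc,(250,130,420,240))
E
```

```text
[584.38661294  -9.28135489 -55.20982688] 19.877257092923987
[584.38661513  -9.28135407 -36.36027092] 19.8772570929066
[[-0.6 -0.5]
 [ 0.8 -0.8]
 [ 1.   0.6]
 [-0.9 -0.2]
 [-3.6 -2. ]
 [-4.3  1.3]
 [ 0.9  2.3]
 [ 0.6 -0.8]
 [ 8.4 -0.4]
 [-0.3 -0.6]]
[584.38661513  -9.28135407] -2083.290065941027
```

View pics/topov.png

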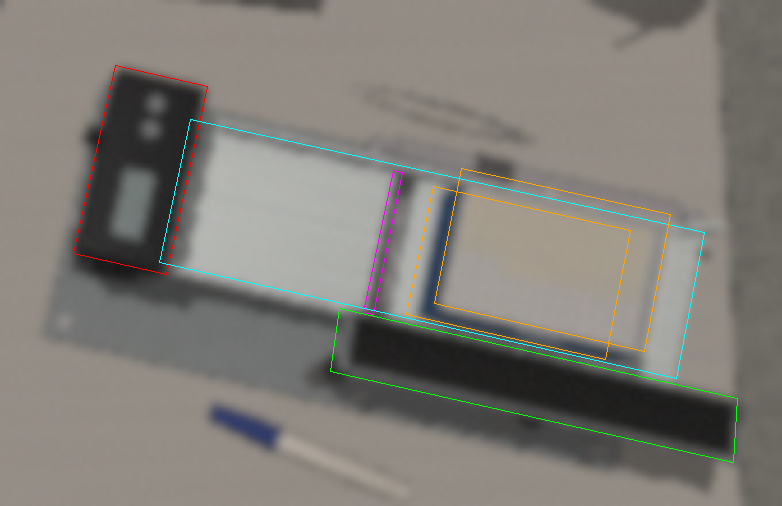

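View pics/sceneov.png

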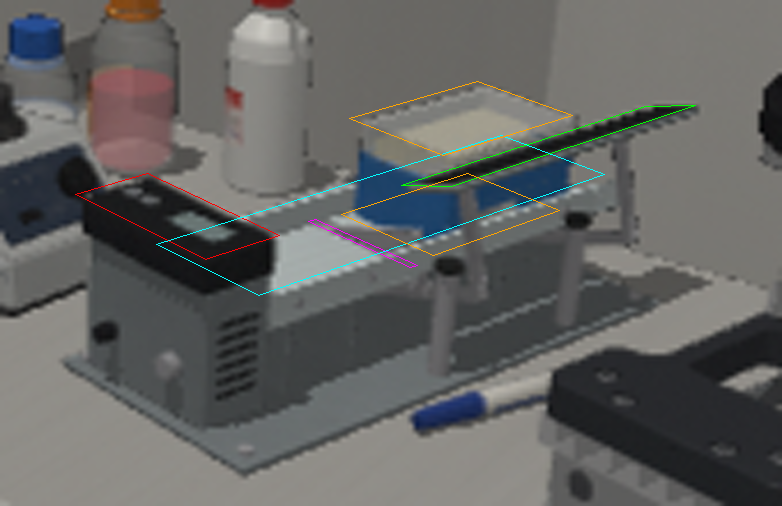

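```bash
cat >> h.py <<'E'
def plan(x,y,z):
    "lane-frame TCP target -> row numbers"
    p=np.load("lane.npy"); s=telemetry.read_state(); M=rot(s['eef_rot'])
    t=l2w(p,[x,y,z])[0]; ly=np.array([-np.sin(p[2]),np.cos(p[2]),0])
    if ly@M[:,1]<0: ly=-ly
    X=np.array([0,0,-1.]); D=np.c_[X,ly,np.cross(X,ly)]
    rv=R.from_matrix(M.T@D).as_rotvec()/np.pi; sh=M.T@(t-s['eef_pos'])/300
    c,sn=np.cos(p[2]),np.sin(p[2]); d=s['eef_pos'][:2]-p[:2]
    print("world",t,"lane now",[round(v,1) for v in (c*d[0]+sn*d[1],-sn*d[0]+c*d[1],s['eef_pos'][2])])
    print("turn",rv.round(4),"deg",np.degrees(np.linalg.norm(rv)*np.pi).round(1),"shift",sh.round(4),"mm",np.linalg.norm(sh*300).round(0))
    print("t",s['clock'],"F",s['wrist_force'].round(1),"gap",s['finger_gap'].round(1),"q",s['joints'].round(2),"tool y",M[:,1].round(2))
E
python3 -c "
from h import *
plan(-175,41,190)"
```

```text
world [ 504.25547125 -170.16951331  190.        ] lane now [np.float64(424.4), np.float64(563.3), np.float64(182.1)]
turn [4.956e-01 2.000e-04 2.000e-04] deg 89.2 shift [-0.0247 -1.9738  1.7684] mm 795.0Traceback (most recent call last):
  File "<string>", line 3, in <module>
    plan(-175,41,190)
    ~~~~^^^^^^^^^^^^^
  File "h.py", line 22, in plan
    print("t",s['clock'],"F",s['wrist_force'].round(1),"gap",s['finger_gap'].round(1),"q",s['joints'].round(2),"tool y",M[:,1].round(2))
                                                             ^^^^^^^^^^^^^^^^^^^^^
AttributeError: 'float' object has no attribute 'round'
```

```bash
sed -i "s/s\['finger_gap'\].round(1)/round(s['finger_gap'],1)/" h.py
python3 -m handwheel '[[0.05,0,0,-0.05,-0.16,0.14,0.9],[0.1,0,0,-0.06,-0.33,0.3,0.74],[0.15,0,0,-0.06,-0.49,0.44,0.74],[0.2,0,0,-0.06,-0.66,0.59,0.74],[0.25,0,0,-0.06,-0.82,0.73,0.74],[0.3,0,0,-0.06,-0.98,0.88,0.74],[0.3,0,0,-0.06,-0.98,0.88,0.74]]' 20
python3 -c "
from h import *
plan(-175,41,190)"
```

```text
clock: 1.02
eef_pos: [319.2, 181.5, 200.5]
eef_rot: [-0.156, 1.57, -1.35]
wrist_force: [-0.0, 1.7, -0.3]
finger_gap: 70.1
world [ 504.25547125 -170.16951331  190.        ] lane now [np.float64(124.7), np.float64(302.0), np.float64(200.5)]
turn [ 0.1939  0.0003 -0.    ] deg 34.9 shift [0.036  0.1421 1.317 ] mm 398.0
t 1.025 F [-0.   1.7 -0.3] gap 70.1 q [ 0.42 -0.14  1.95 -0.    1.33  0.04] tool y [ 0.93  0.37 -0.  ]
```

```bash

python3 -m handwheel '[[0.05,0,0,0,0.02,0.2,0.74],[0.1,0,0,0,0.04,0.4,0.74],[0.15,0,0,0,0.06,0.6,0.74],[0.19,0,0,0,0.08,0.8,0.74],[0.194,0,0,0,0.1,0.99,0.74],[0.194,0,0,0,0.11,0.99,0.74],[0.194,0,0,0,0.11,0.99,0.74]]'
python3 - <<'E'
from h import *
plan(-175,41,190)
print(calibration("wrist"))
cv2.imwrite("pics/w1.png",camera("wrist")[:,:,::-1])
cv2.imwrite("pics/t1.png",cv2.resize(camera("top")[:,:,::-1][140:270,290:470],None,fx=4.4,fy=4.4,interpolation=cv2.INTER_CUBIC))
E
```

```text
clock: 1.9
eef_pos: [458.9, -82.1, 200.4]
eef_rot: [-0.681, 1.57, -2.485]
wrist_force: [-0.3, -0.4, -0.4]
finger_gap: 69.7
world [ 504.25547125 -170.16951331  190.        ] lane now [np.float64(-99.7), np.float64(105.4), np.float64(200.4)]
turn [-0.0002  0.0002  0.0002] deg 0.1 shift [0.0346 0.2147 0.2508] mm 100.0
t 1.9 F [-0.3 -0.4 -0.4] gap 69.7 q [-0.26  0.1   1.72 -0.    1.32 -0.02] tool y [ 0.97 -0.23 -0.  ]
{'fov_y': 65.70646984690485, 'cx': 277.22653621592957, 'cy': 212.2541888810476, 'position': array([475.37328136, -11.86221455, 402.97679015]), 'attitude': array([ 2.89194083e+00,  3.72496744e-04, -2.33008205e-01])}
```

View pics/w1.png

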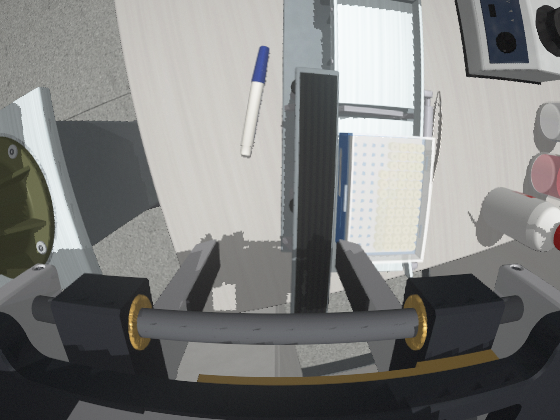

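View pics/t1.png

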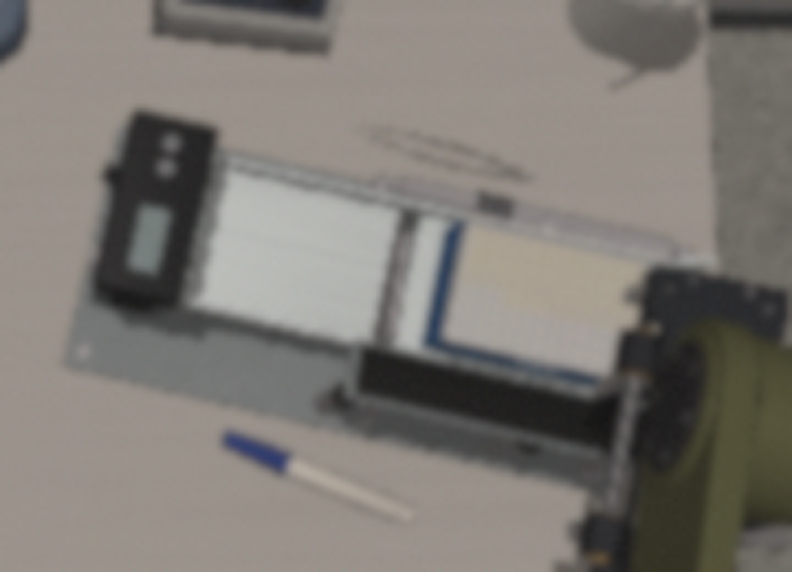

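```bash
cat >> h.py <<'E'
def fproj(c,P):
    f=210/np.tan(np.radians(c['fov_y']/2)); q=(np.asarray(P)-c['position'])@rot(c['attitude'])
    r=np.hypot(q[:,0],q[:,1]); th=np.arctan2(r,q[:,2]); return np.c_[c['cx']+f*th*q[:,0]/r,c['cy']+f*th*q[:,1]/r]
def box(x0,x1,y0,y1,z): return np.array([[x0,y0,z],[x0,y1,z],[x1,y1,z],[x1,y0,z]],float)
def wov(a,c,p,xc,out,crop=(230,0,450,300),k=2.6,ped=True):
    x0,y0,x1,y1=crop
    a=cv2.resize(a[y0:y1,x0:x1],None,fx=k,fy=k,interpolation=cv2.INTER_CUBIC)
    def dr(Q,col):
        q=((fproj(c,l2w(p,Q))-[x0,y0])*k).astype(int);cv2.polylines(a,[q.reshape(-1,1,2)],True,col,1)
    if ped: dr([[30,55.9,123.1],[30,94.1,134.9],[-205,94.1,134.9],[-205,55.9,123.1]],(0,255,0))
    dr(box(-3,3,-45.5,45.5,58),(255,0,255)); dr(box(-185,134,-45.5,45.5,76),(255,255,0)); dr(box(-185,134,-50,50,76),(255,255,0))
    for z,cl in((58,(0,0,255)),(125,(0,165,255))): dr(box(xc-62,xc+62,-41,41,z),cl)
    cv2.imwrite(out,a)
E
python3 - <<'E'
from h import *
wov(cv2.imread("pics/w1.png"),calibration("wrist"),np.load("lane.npy"),-88,"pics/w1o.png",(230,0,460,230))
E
```

```text
(no output)
```

View pics/w1o.png

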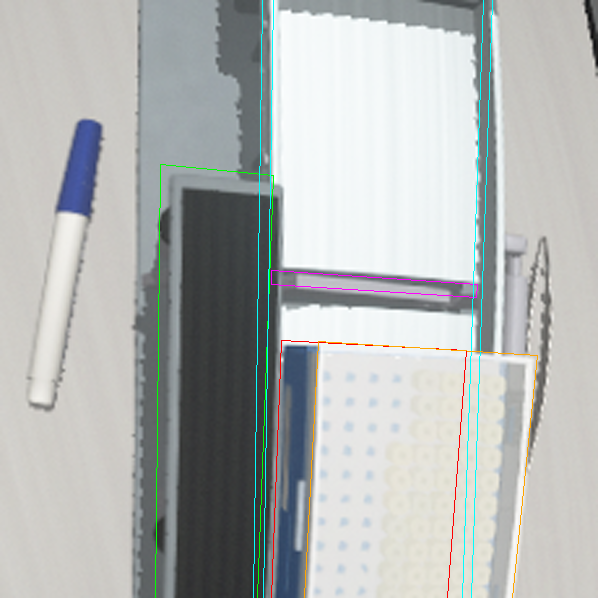

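```bash
python3 - <<'E'
from h import *
p=np.load("lane.npy");w=l2w(p,[-2,-2.5,0])[0];p[:2]=w[:2];np.save("lane.npy",p)
plan(-172,42,200)
E
```

```text
world [ 505.94518037 -169.54111606  200.        ] lane now [np.float64(-97.2), np.float64(108.0), np.float64(200.8)]
turn [ 0.0003  0.0002 -0.0001] deg 0.1 shift [0.0029 0.2199 0.2496] mm 100.0
t 2.0 F [0.7 0.3 0.4] gap 69.4 q [-0.25  0.1   1.72 -0.    1.32 -0.02] tool y [ 0.97 -0.23  0.  ]
```

```bash

python3 -m handwheel '[[0,0,0,0,0.11,0.125,0.74],[0,0,0,0,0.22,0.25,0.74],[0,0,0,0.08,0.22,0.25,0.74],[0,0,0,0.16,0.22,0.25,0.74],[0,0,0,0.16,0.22,0.25,0.74]]'
python3 - <<'E'
from h import *
plan(-172,42,105)
cv2.imwrite("pics/w2.png",camera("wrist")[:,:,::-1])
cv2.imwrite("pics/s2.png",cv2.resize(camera("scene")[:,:,::-1][110:250,240:440],None,fx=4,fy=4,interpolation=cv2.INTER_CUBIC))
E
```

```text
clock: 2.62
eef_pos: [505.2, -168.5, 151.9]
eef_rot: [-1.452, 1.569, 3.031]
wrist_force: [0.3, 0.6, -0.1]
finger_gap: 69.7
world [ 505.94518037 -169.54111606  105.        ] lane now [np.float64(-171.1), np.float64(43.0), np.float64(151.9)]
turn [0.0007 0.0001 0.0007] deg 0.2 shift [0.1562 0.0035 0.0028] mm 47.0
t 2.625 F [ 0.3  0.6 -0.1] gap 69.7 q [-0.39  0.29  1.61 -0.    1.25 -0.16] tool y [ 0.97 -0.23 -0.  ]
```

View pics/w2.png

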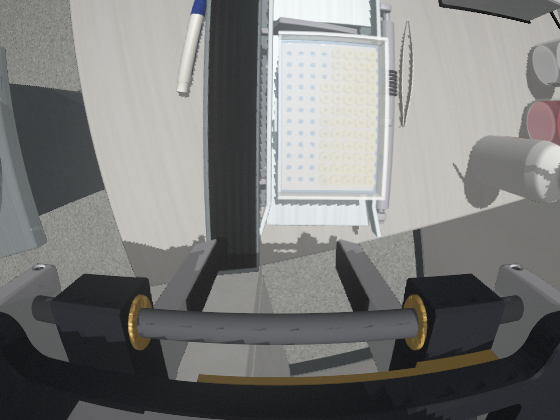

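View pics/s2.png

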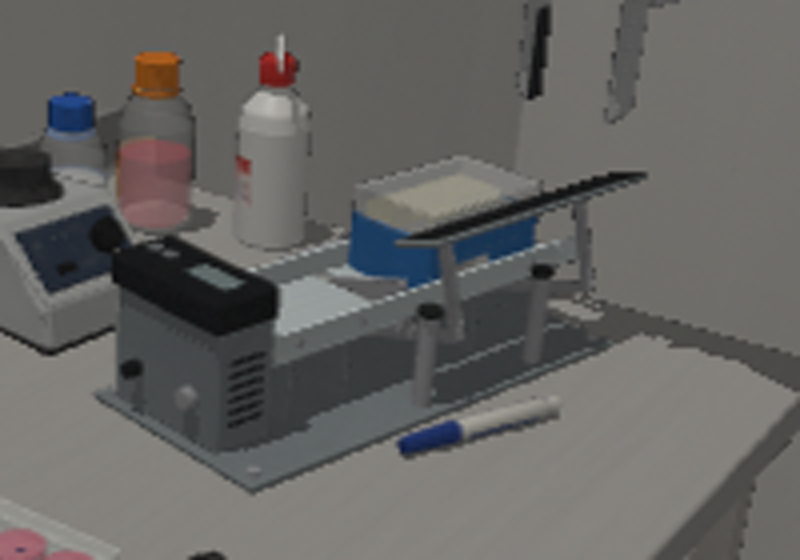

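```bash
python3 - <<'E'
from h import *
s=telemetry.read_state();M=rot(s['eef_rot']);sc=calibration("scene");w=calibration("wrist")
for d in(-41,41):
    P=s['eef_pos']+M@[8,d,0]; print(P,(proj(sc,[P])-[240,110])*4, fproj(w,[P]))
p=np.load("lane.npy");wov(cv2.imread("pics/w2.png"),w,p,-88,"pics/w2o.png",(190,0,420,230))
E
```

```text
[ 466.34689264 -159.75954836  145.90319296] [[606.23757388 160.73501715]] [[218.34175374 238.14578753]]
[ 546.18862626 -178.44870311  146.01750476] [[519.26373119 131.96600604]] [[336.91714441 238.07546588]]
```

View pics/w2o.png

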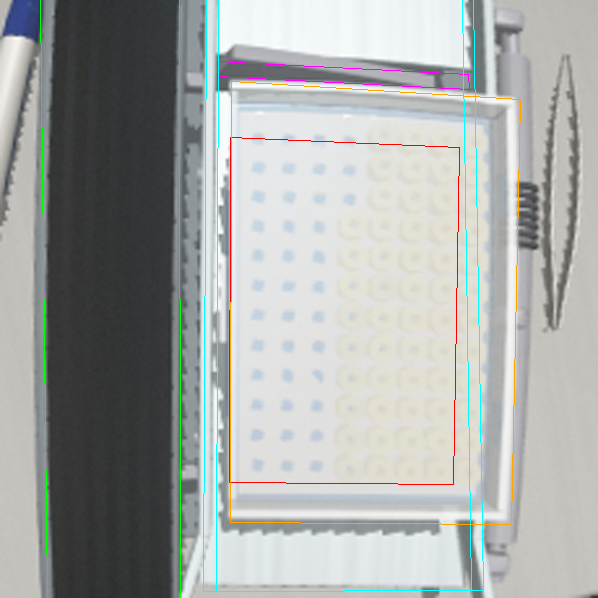

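```bash
python3 - <<'E'
from h import *
a=camera("scene")[:,:,::-1][80:180,320:440];cv2.imwrite("pics/s3.png",cv2.resize(a,None,fx=6,fy=6,interpolation=cv2.INTER_NEAREST))
s=telemetry.read_state();print(s['clock'],s['eef_pos'],calibration("scene"))
E
```

```text
2.775 [ 506.4086376  -169.33765765  154.23697142] {'fov_y': 53.14404814906571, 'cx': 281.286963843197, 'cy': 211.55641243833426, 'position': array([ 24.9496471 , 989.93264618, 551.18959893]), 'attitude': array([-2.05147121, -0.02383112, -2.49881332])}
```

View pics/s3.png

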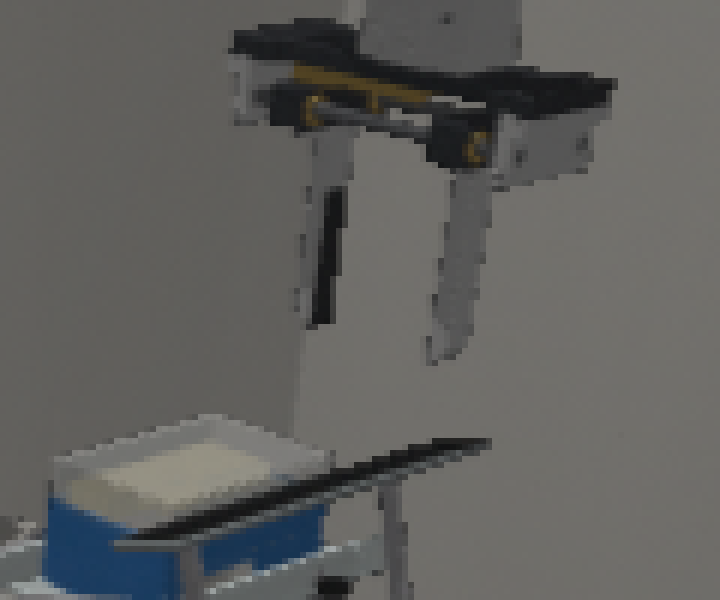

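```bash

python3 -m handwheel '[[0,0,0,0.03,0,0,0.74],[0,0,0,0.06,0,0,0.74],[0,0,0,0.08,0,0,0.74],[0,0,0,0.08,0,0,0.74]]'
python3 - <<'E'
from h import *
plan(-172,42,105)
a=camera("scene")[:,:,::-1][80:180,320:440];cv2.imwrite("pics/s4.png",cv2.resize(a,None,fx=6,fy=6,interpolation=cv2.INTER_NEAREST))
E
```

```text
clock: 3.28
eef_pos: [506.2, -169.3, 129.7]
eef_rot: [0.915, 1.569, -0.886]
wrist_force: [0.2, 0.1, 0.2]
finger_gap: 69.4
world [ 505.94518037 -169.54111606  105.        ] lane now [np.float64(-171.7), np.float64(41.8), np.float64(129.7)]
turn [ 0.0006  0.0003 -0.0003] deg 0.1 shift [ 0.0822 -0.0008  0.001 ] mm 25.0
t 3.275 F [0.2 0.1 0.2] gap 69.4 q [-0.39  0.31  1.63 -0.    1.2  -0.16] tool y [ 0.97 -0.23  0.  ]
```

View pics/s4.png

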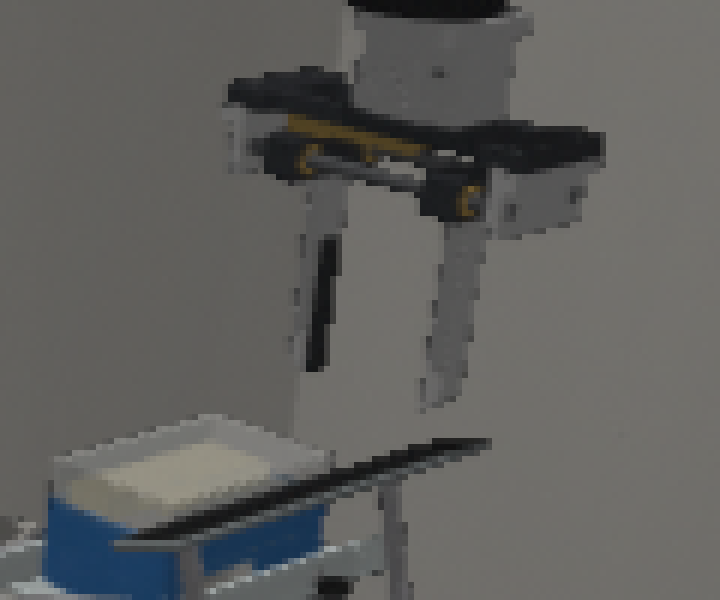

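```bash

python3 -m handwheel '[[0,0,0,0.03,0,0,0.74],[0,0,0,0.06,0,0,0.74],[0,0,0,0.06,0,0,0.74],[0,0,0,0.06,0,0,0.74]]'
python3 -m handwheel '[[0,0,0,0.03,0,0,0.74],[0,0,0,0.05,0,0,0.74],[0,0,0,0.05,0,0,0.74]]'
python3 - <<'E'
from h import *
plan(-172,42,105)
a=camera("scene")[:,:,::-1][80:180,320:440];cv2.imwrite("pics/s5.png",cv2.resize(a,None,fx=6,fy=6,interpolation=cv2.INTER_NEAREST))
cv2.imwrite("pics/w5.png",camera("wrist")[:,:,::-1])
E
```

```text
clock: 3.82
eef_pos: [506.5, -169.4, 112.1]
eef_rot: [1.077, 1.569, -0.724]
wrist_force: [0.4, 0.4, -0.2]
finger_gap: 69.5
clock: 4.2
eef_pos: [506.4, -169.4, 96.6]
eef_rot: [0.965, 1.569, -0.836]
wrist_force: [2.1, 0.5, 1.7]
finger_gap: 70.1
world [ 505.94518037 -169.54111606  105.        ] lane now [np.float64(-171.7), np.float64(41.6), np.float64(96.6)]
turn [ 0.0006  0.0003 -0.0004] deg 0.1 shift [-0.028  -0.0013  0.0009] mm 8.0
t 4.2 F [2.1 0.5 1.7] gap 70.1 q [-0.39  0.35  1.66 -0.    1.12 -0.16] tool y [ 0.97 -0.23  0.  ]
```

View pics/s5.png

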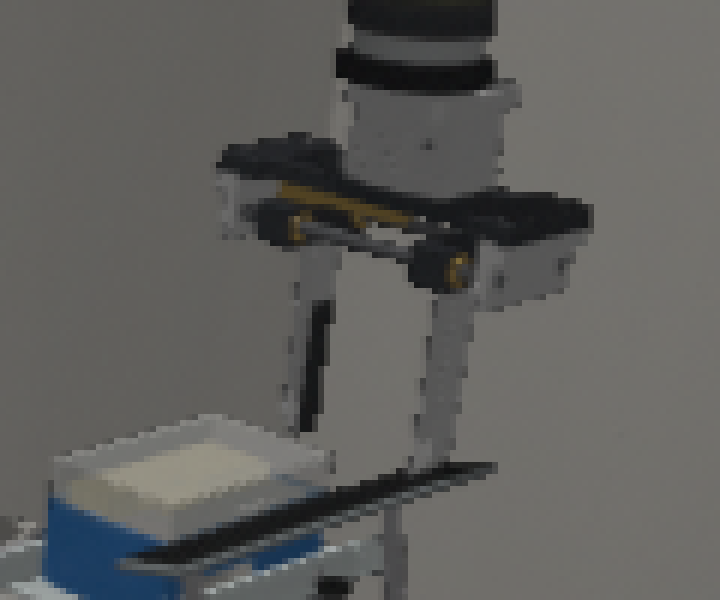

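View pics/w5.png

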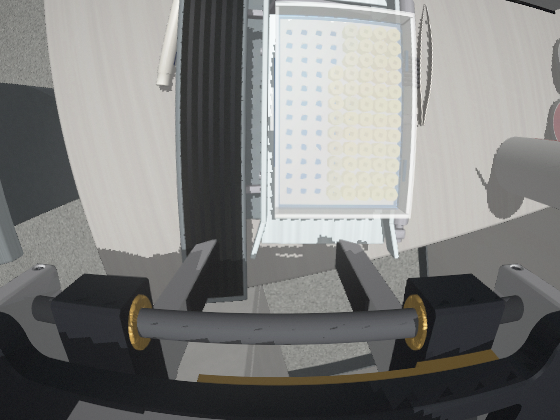

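```bash

python3 -m handwheel '[[0,0,0,0.03,0,0,0.74],[0,0,0,0.06,0,0,0.74],[0,0,0,0.06,0,0,0.74]]'
python3 -m handwheel '[[0,0,0,0.02,0,0,0.74],[0,0,0,0.02,0,0,0.74],[0,0,0,0.02,0,0,0.74]]'
python3 - <<'E'
from h import *
plan(-172,42,105)
a=camera("scene")[:,:,::-1][80:180,320:440];cv2.imwrite("pics/s6.png",cv2.resize(a,None,fx=6,fy=6,interpolation=cv2.INTER_NEAREST))
cv2.imwrite("pics/w6.png",camera("wrist")[:,:,::-1])
E
```

```text
clock: 4.68
eef_pos: [506.4, -169.4, 78.4]
eef_rot: [0.918, 1.57, -0.883]
wrist_force: [-0.8, 0.3, 3.1]
finger_gap: 69.6
clock: 5.05
eef_pos: [506.5, -169.4, 72.5]
eef_rot: [0.978, 1.569, -0.823]
wrist_force: [-1.3, 0.5, 4.2]
finger_gap: 69.4
world [ 505.94518037 -169.54111606  105.        ] lane now [np.float64(-171.7), np.float64(41.5), np.float64(72.5)]
turn [ 0.0006  0.0003 -0.0004] deg 0.1 shift [-0.1083 -0.0016  0.0009] mm 33.0
t 5.05 F [-1.3  0.5  4.2] gap 69.4 q [-0.39  0.38  1.68 -0.    1.07 -0.16] tool y [ 0.97 -0.23  0.  ]
```

View pics/s6.png

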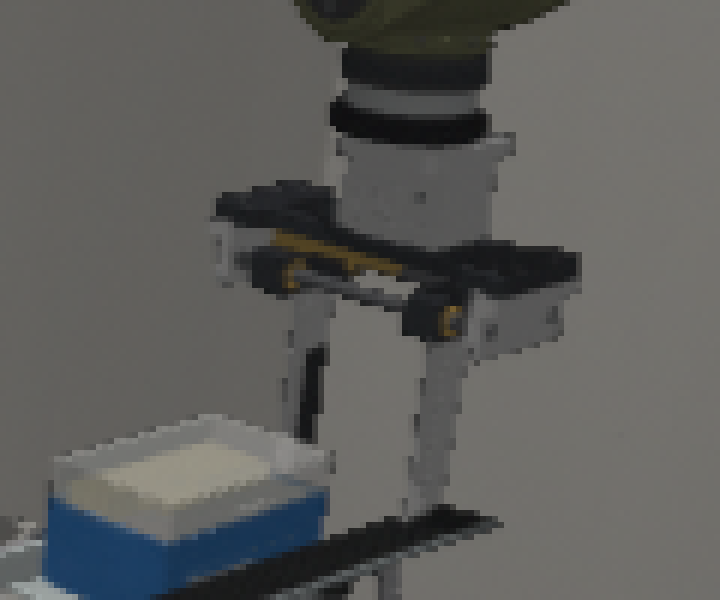

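View pics/w6.png

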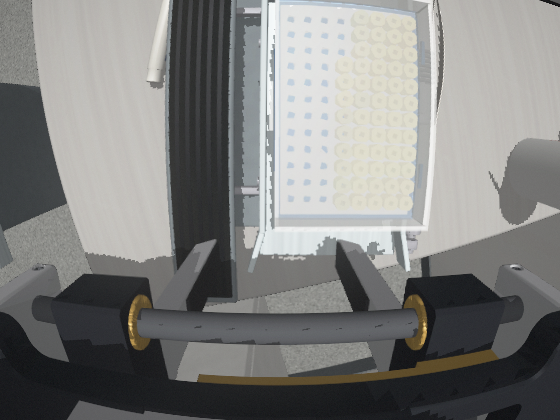

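```bash

python3 -m handwheel '[[0,0,0,0.01,0,0,0.74],[0,0,0,0.01,0,0,0.74],[0,0,0,0.01,0,0,0.74]]'
python3 -c "
from h import *
plan(-172,42,105)"
python3 -m handwheel '[[0,0,0,0.006,0,0,0.74],[0,0,0,0.006,0,0,0.74],[0,0,0,0.006,0,0,0.74]]'
python3 -c "
from h import *
plan(-172,42,105)"
```

```text
clock: 5.52
eef_pos: [506.4, -169.4, 69.5]
eef_rot: [0.892, 1.57, -0.909]
wrist_force: [-2.1, 0.7, 4.4]
finger_gap: 69.7
world [ 505.94518037 -169.54111606  105.        ] lane now [np.float64(-171.7), np.float64(41.6), np.float64(69.5)]
turn [ 0.0006  0.0002 -0.0003] deg 0.1 shift [-0.1183 -0.0013  0.0009] mm 35.0
t 5.525 F [-2.1  0.7  4.4] gap 69.7 q [-0.39  0.39  1.69 -0.    1.07 -0.16] tool y [ 0.97 -0.23  0.  ]
clock: 5.9
eef_pos: [506.3, -169.4, 67.7]
eef_rot: [0.76, 1.57, -1.041]
wrist_force: [-2.9, 0.2, 3.7]
finger_gap: 69.4
world [ 505.94518037 -169.54111606  105.        ] lane now [np.float64(-171.7), np.float64(41.7), np.float64(67.7)]
turn [ 0.0006  0.0002 -0.0002] deg 0.1 shift [-0.1245 -0.001   0.001 ] mm 37.0
t 5.9 F [-2.9  0.2  3.7] gap 69.4 q [-0.39  0.39  1.69 -0.    1.06 -0.16] tool y [ 0.97 -0.23  0.  ]
```

```bash

python3 -m handwheel '[[0,0,0,0.006,0,0,0.74],[0,0,0,0.006,0,0,0.74]]'
python3 -m handwheel '[[0,0,0,0.006,0,0,0.74],[0,0,0,0.006,0,0,0.74]]'
python3 -c "
from h import *
a=camera('scene')[:,:,::-1][80:180,320:440];cv2.imwrite('pics/s7.png',cv2.resize(a,None,fx=6,fy=6,interpolation=cv2.INTER_NEAREST))
plan(-172,42,105)"
```

```text
clock: 6.15
eef_pos: [506.3, -169.3, 65.7]
eef_rot: [0.727, 1.57, -1.074]
wrist_force: [-2.1, 1.0, 3.8]
finger_gap: 69.4
clock: 6.4
eef_pos: [506.4, -169.4, 64.7]
eef_rot: [0.881, 1.57, -0.92]
wrist_force: [-7.1, 2.2, 14.2]
finger_gap: 69.6
world [ 505.94518037 -169.54111606  105.        ] lane now [np.float64(-171.8), np.float64(41.5), np.float64(64.8)]
turn [ 0.0006  0.0003 -0.0003] deg 0.1 shift [-0.1341 -0.0014  0.0009] mm 40.0
t 6.45 F [-6.1  1.8 14.6] gap 69.5 q [-0.39  0.39  1.69 -0.    1.06 -0.16] tool y [ 0.97 -0.23  0.  ]
```

View pics/s7.png

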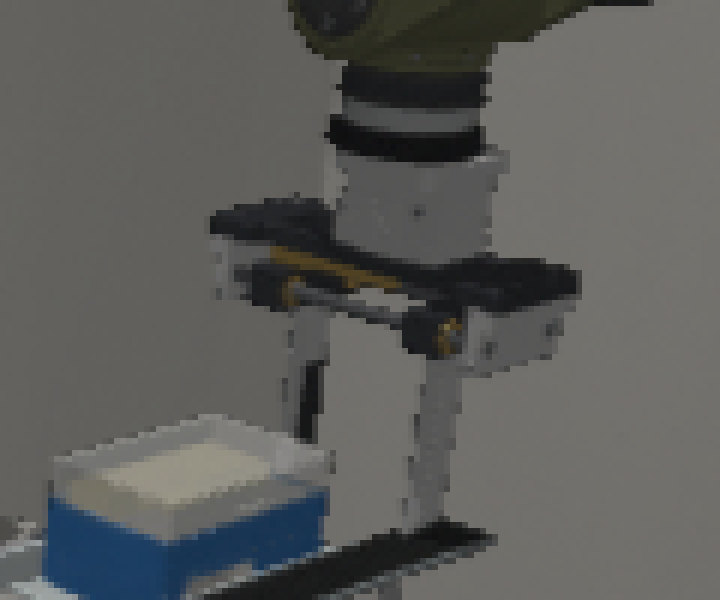

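```bash

python3 -m handwheel '[[0,0,0,-0.004,0,0,0.74],[0,0,0,-0.005,0,-0.01,0.74],[0,0,0,-0.005,0,-0.02,0.74],[0,0,0,-0.005,0,-0.03,0.74],[0,0,0,-0.005,0,-0.03,0.74]]'
python3 -c "
from h import *
plan(0,42,66)"
```

```text
clock: 7.08
eef_pos: [508.7, -160.3, 66.2]
eef_rot: [1.175, 1.569, -0.626]
wrist_force: [0.3, -0.7, 3.1]
finger_gap: 69.1
world [545.48471271  -2.14749199  66.        ] lane now [np.float64(-162.4), np.float64(41.5), np.float64(66.2)]
turn [ 0.0006  0.0002 -0.0004] deg 0.1 shift [ 5.000e-04 -8.000e-04 -5.412e-01] mm 162.0
t 7.075 F [ 0.3 -0.7  3.1] gap 69.1 q [-0.37  0.39  1.69 -0.    1.06 -0.14] tool y [ 0.97 -0.23  0.  ]
```

```bash

python3 -m handwheel '[[0,0,0,0,0,-0.01,0.74],[0,0,0,0,0,-0.02,0.74],[0,0,0,0,0,-0.03,0.74],[0,0,0,0,0,-0.04,0.74],[0,0,0,0,0,-0.05,0.74],[0,0,0,0,0,-0.06,0.74],[0,0,0,0,0,-0.06,0.74]]'
python3 - <<'E'
from h import *
plan(0,42,66)
cv2.imwrite("pics/w8.png",camera("wrist")[:,:,::-1])
cv2.imwrite("pics/s8.png",cv2.resize(camera("scene")[:,:,::-1][110:250,240:440],None,fx=4,fy=4,interpolation=cv2.INTER_CUBIC))
E
```

```text
clock: 7.95
eef_pos: [512.9, -142.3, 66.2]
eef_rot: [1.46, 1.57, -0.34]
wrist_force: [0.3, -0.4, 3.3]
finger_gap: 69.5
world [545.48471271  -2.14749199  66.        ] lane now [np.float64(-143.9), np.float64(41.5), np.float64(66.2)]
turn [ 0.0007  0.     -0.0004] deg 0.2 shift [ 0.0005 -0.0005 -0.4797] mm 144.0
t 7.95 F [ 0.3 -0.4  3.3] gap 69.5 q [-0.34  0.39  1.69 -0.    1.06 -0.11] tool y [ 0.97 -0.23  0.  ]
```

View pics/w8.png

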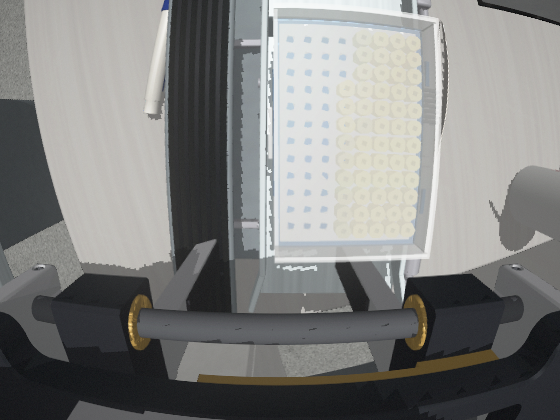

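View pics/s8.png

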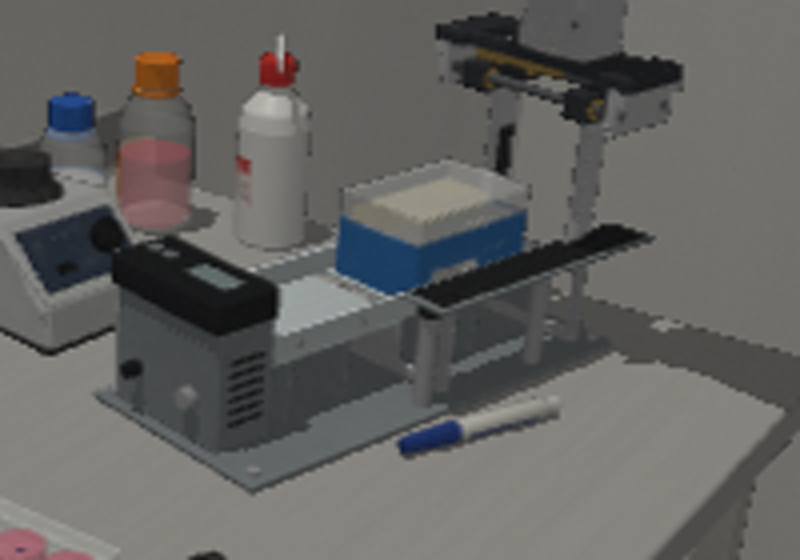

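```bash

python3 -m handwheel '[[0,0,0,0,0,-0.02,0.74],[0,0,0,0,0,-0.05,0.74],[0,0,0,0,0,-0.08,0.74],[0,0,0,0,0,-0.11,0.74],[0,0,0,0,0,-0.14,0.74],[0,0,0,0,0,-0.17,0.74],[0,0,0,0,0,-0.2,0.74],[0,0,0,0,0,-0.23,0.74],[0,0,0,0,0,-0.26,0.74],[0,0,0,0,0,-0.29,0.74],[0,0,0,0,0,-0.31,0.74],[0,0,0,0,0,-0.32,0.74]]'
python3 - <<'E'
from h import *
plan(0,42,66)
w=calibration("wrist");a=camera("wrist")[:,:,::-1]
wov(a,w,np.load("lane.npy"),20,"pics/w9.png",(150,0,450,300),2.0,False)
cv2.imwrite("pics/s9.png",cv2.resize(camera("scene")[:,:,::-1][110:250,240:440],None,fx=4,fy=4,interpolation=cv2.INTER_CUBIC))
E
```

```text
clock: 9.55
eef_pos: [534.8, -48.6, 66.2]
eef_rot: [1.595, 1.57, -0.206]
wrist_force: [-1.2, -3.8, 3.9]
finger_gap: 69.5
world [545.48471271  -2.14749199  66.        ] lane now [np.float64(-47.6), np.float64(41.7), np.float64(66.2)]
turn [ 0.0007 -0.     -0.0004] deg 0.1 shift [ 0.0007 -0.0006 -0.1588] mm 48.0
t 9.55 F [-1.2 -3.8  3.9] gap 69.5 q [-0.16  0.4   1.68 -0.    1.06  0.07] tool y [ 0.97 -0.23  0.  ]
```

View pics/w9.png

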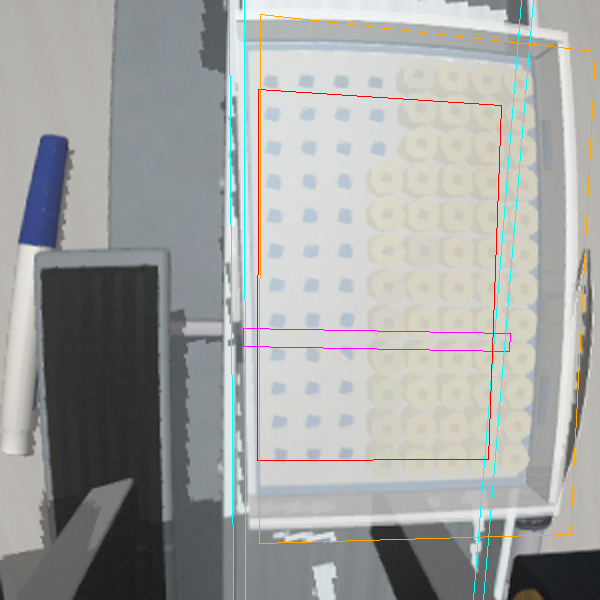

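View pics/s9.png

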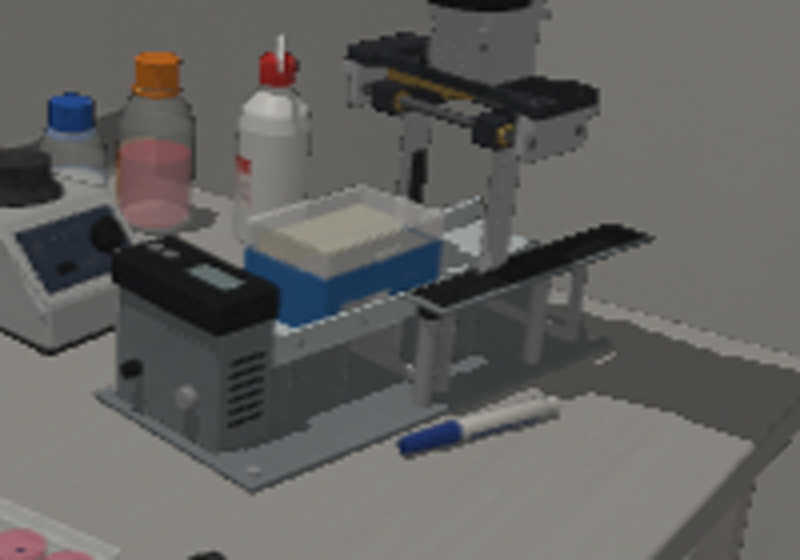

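```bash

python3 -m handwheel '[[0,0,0,0,0,-0.02,0.74],[0,0,0,0,0,-0.045,0.74],[0,0,0,0,0,-0.07,0.74],[0,0,0,0,0,-0.09,0.74],[0,0,0,0,0,-0.105,0.74],[0,0,0,0,0,-0.115,0.74],[0,0,0,0,0,-0.12,0.74]]'
python3 -m handwheel '[[0,0,0,0,0,-0.007,0.74],[0,0,0,0,0,-0.01,0.74]]'
python3 - <<'E'
from h import *
plan(0,42,66)
w=calibration("wrist");a=camera("wrist")[:,:,::-1]
wov(a,w,np.load("lane.npy"),65,"pics/w10.png",(150,0,450,300),2.0,False)
E
```

```text
clock: 10.52
eef_pos: [543.0, -13.3, 66.2]
eef_rot: [2.025, 1.569, 0.225]
wrist_force: [-0.3, -4.7, 3.4]
finger_gap: 69.5
clock: 10.78
eef_pos: [543.7, -10.3, 66.2]
eef_rot: [2.071, 1.57, 0.271]
wrist_force: [-0.4, -3.4, 3.5]
finger_gap: 69.4
world [545.48471271  -2.14749199  66.        ] lane now [np.float64(-8.4), np.float64(41.8), np.float64(66.2)]
turn [ 0.0007 -0.0002 -0.0004] deg 0.1 shift [ 0.0006 -0.0005 -0.0279] mm 8.0
t 10.775 F [-0.4 -3.4  3.5] gap 69.4 q [-0.09  0.41  1.66  0.    1.07  0.14] tool y [ 0.97 -0.23  0.  ]
```

View pics/w10.png

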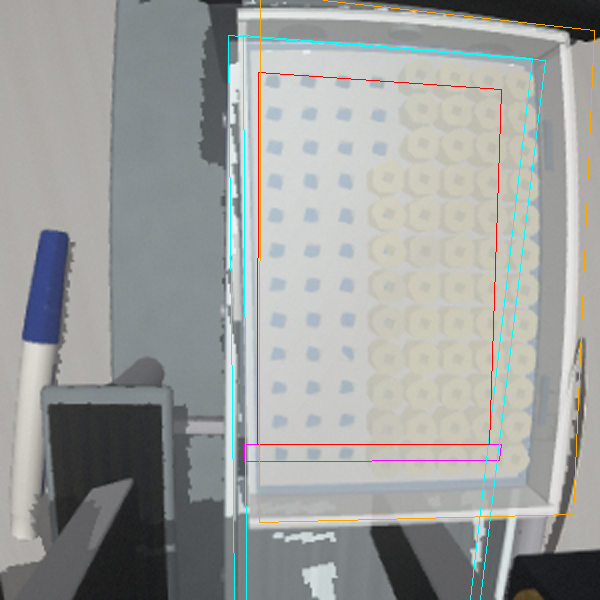

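```bash

python3 -m handwheel '[[0,0,0,0,0,-0.006,0.74],[0,0,0,0,0,-0.007,0.74]]'
python3 -m handwheel '[[0,0,0,0,0,-0.005,0.74],[0,0,0,0,0,-0.006,0.74]]'
python3 -c "
from h import *
plan(0,42,66)"
```

```text
clock: 11.08
eef_pos: [544.3, -8.1, 66.2]
eef_rot: [2.04, 1.569, 0.239]
wrist_force: [-0.1, -5.3, 2.7]
finger_gap: 69.6
clock: 11.32
eef_pos: [544.7, -6.3, 66.2]
eef_rot: [2.038, 1.569, 0.237]
wrist_force: [-0.9, -4.2, 4.3]
finger_gap: 69.3
world [545.48471271  -2.14749199  66.        ] lane now [np.float64(-4.2), np.float64(41.8), np.float64(66.2)]
turn [ 0.0007 -0.0002 -0.0004] deg 0.2 shift [ 0.0008 -0.0005 -0.0141] mm 4.0
t 11.325 F [-0.9 -4.2  4.3] gap 69.3 q [-0.08  0.41  1.66  0.    1.07  0.15] tool y [ 0.97 -0.23  0.  ]
```

```bash

python3 -m handwheel '[[0,0,0,0,0,-0.004,0.74],[0,0,0,0,0,-0.005,0.74]]'
python3 -m handwheel '[[0,0,0,0,0,-0.004,0.74],[0,0,0,0,0,-0.005,0.74]]'
python3 -m handwheel '[[0,0,0,0,0,-0.004,0.74],[0,0,0,0,0,-0.005,0.74]]'
python3 -c "
from h import *
plan(0,42,66)"
```

```text
clock: 11.58
eef_pos: [544.8, -5.3, 66.2]
eef_rot: [1.26, 1.57, -0.541]
wrist_force: [-4.2, -10.2, 5.3]
finger_gap: 69.8
clock: 11.82
eef_pos: [544.8, -5.1, 66.3]
eef_rot: [0.181, 1.569, -1.62]
wrist_force: [-5.2, -15.7, 7.4]
finger_gap: 69.2
clock: 12.08
eef_pos: [544.7, -5.0, 66.3]
eef_rot: [-0.025, 1.567, -1.828]
wrist_force: [-6.8, -16.5, 7.0]
finger_gap: 69.7
world [545.48471271  -2.14749199  66.        ] lane now [np.float64(-3.0), np.float64(42.1), np.float64(66.3)]
turn [-0.      0.0013  0.    ] deg 0.2 shift [ 0.0011  0.0002 -0.01  ] mm 3.0
t 12.075 F [ -6.8 -16.5   7. ] gap 69.7 q [-0.07  0.41  1.66 -0.    1.07  0.16] tool y [ 0.97 -0.23 -0.  ]
```

```bash

python3 -m handwheel '[[0,0,0,0,0,0.005,0.74],[0,0,0,0,0,0.015,0.74],[0,0,0,0,0,0.03,0.74],[0,0,0,0,0,0.04,0.74],[0,0,0,0,0,0.04,0.74]]'
python3 - <<'E'
from h import *
plan(0,42,66)
w=calibration("wrist");a=camera("wrist")[:,:,::-1]
wov(a,w,np.load("lane.npy"),70,"pics/w11.png",(150,0,450,300),2.0,False)
E
```

```text
clock: 12.7
eef_pos: [541.9, -17.0, 66.4]
eef_rot: [-0.042, 1.566, -1.845]
wrist_force: [0.4, -0.2, 3.4]
finger_gap: 69.8
world [545.48471271  -2.14749199  66.        ] lane now [np.float64(-15.3), np.float64(42.1), np.float64(66.4)]
turn [-0.0001  0.0014  0.0001] deg 0.3 shift [ 0.0011  0.0002 -0.0509] mm 15.0
t 12.7 F [ 0.4 -0.2  3.4] gap 69.8 q [-0.1   0.41  1.66 -0.    1.07  0.14] tool y [ 0.97 -0.23 -0.  ]
```

View pics/w11.png

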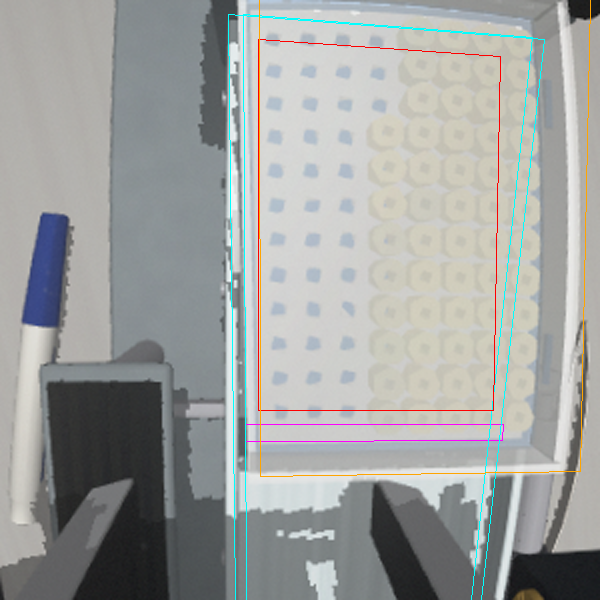

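```bash

python3 -m handwheel '[[0,0,0,-0.01,0,0,0.74],[0,0,0,-0.03,0,0,0.74],[0,0,0,-0.05,0,0,0.74],[0,0,0,-0.07,0,0,0.74],[0,0,0,-0.09,0,0,0.74],[0,0,0,-0.11,0,0,0.74],[0,0,0,-0.13,0,0,0.74],[0,0,0,-0.15,0,0,0.74],[0,0,0,-0.2,0,0,0.74],[0,0,0,-0.28,0,0,0.74],[0,0,0,-0.36,0,0,0.74],[0,0,0,-0.45,0,0,0.74]]'
python3 -m handwheel '[[0,0,0,0,0,0.1,0.74],[0,0,0,0,0,0.1,0.74]]'
python3 - <<'E'
from h import *
plan(0,42,66)
w=calibration("wrist");a=camera("wrist")[:,:,::-1]
wov(a,w,np.load("lane.npy"),70,"pics/w12.png",(200,0,500,300),2.0)
cv2.imwrite("pics/s12.png",cv2.resize(camera("scene")[:,:,::-1][110:250,240:440],None,fx=4,fy=4,interpolation=cv2.INTER_CUBIC))
cv2.imwrite("pics/t12.png",camera("top")[:,:,::-1])
E
```

```text
clock: 14.25
eef_pos: [541.8, -16.3, 202.8]
eef_rot: [-0.084, 1.566, -1.887]
wrist_force: [-0.5, -0.1, -0.1]
finger_gap: 69.4
clock: 14.5
eef_pos: [534.8, -46.5, 203.9]
eef_rot: [0.095, 1.566, -1.709]
wrist_force: [-0.7, -0.9, -0.4]
finger_gap: 69.8
world [545.48471271  -2.14749199  66.        ] lane now [np.float64(-45.6), np.float64(42.2), np.float64(203.9)]
turn [-0.0006  0.0015 -0.0001] deg 0.3 shift [ 4.590e-01  3.000e-04 -1.543e-01] mm 145.0
t 14.5 F [-0.7 -0.9 -0.4] gap 69.8 q [-0.15  0.25  1.53 -0.    1.36  0.08] tool y [ 0.97 -0.23  0.  ]
```

View pics/w12.png

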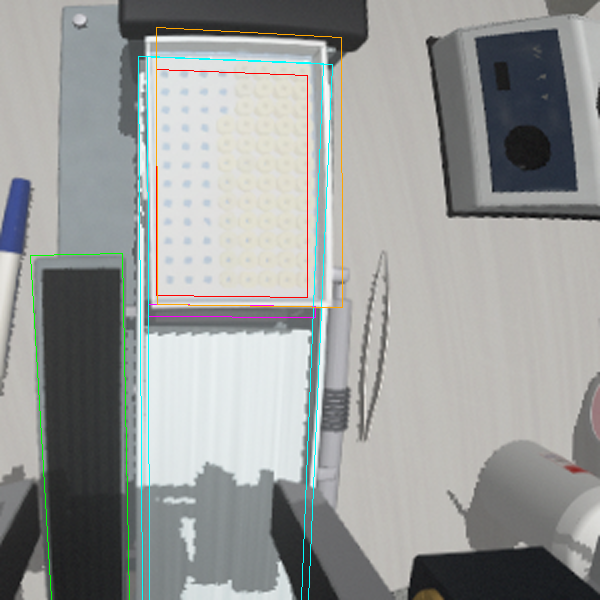

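View pics/s12.png

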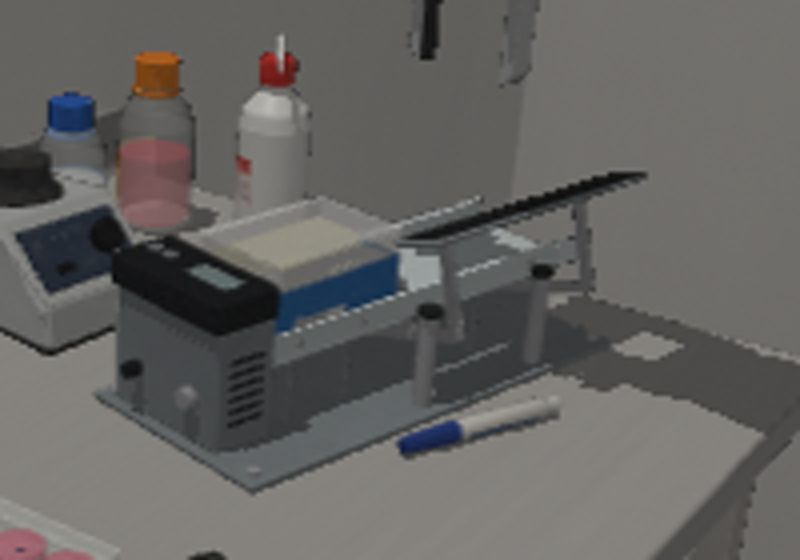

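View pics/t12.png

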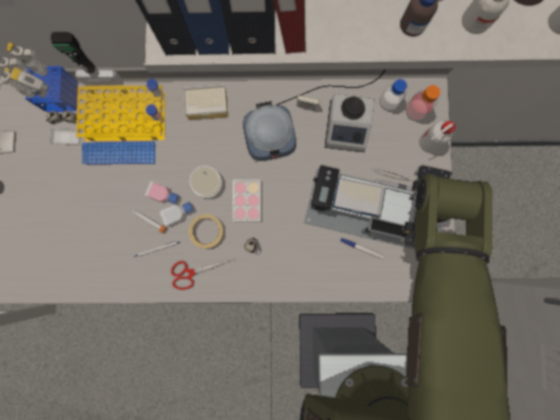

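```bash

python3 -m handwheel '[[0,0,0,0,0,0,0.74],[0,0,0,0,0,0,0.74],[0,0,0,0,0,0,0.74]]'
python3 -c "
from cell import order
print(order.sign_off())"
```

```text
clock: 15.02
eef_pos: [534.9, -44.8, 203.0]
eef_rot: [-0.183, 1.566, -1.985]
wrist_force: [0.1, 0.5, -0.6]
finger_gap: 69.7
the job is handed in; nothing more can be done
None
```

The rack is home against the end stop with the gate up behind it, and I handed the job in at about 15 s. `sign_off` reports no verdict, so the pass criteria are not confirmed.

**What I did:** I pressed the pedal onto its buffers with one finger; the force jumped to about 14 N there. I eased up about 1.5 mm and held it at 3–4 N. With the other finger I slid the rack over the gate until the pushing force rose to about 16 N at the end stop. Then I backed off 12 mm with the pedal still down, let the pedal rise and lifted clear.

**Last checks:**
- **Rack:** it lies straight against the hood. The camera overlay puts its centre at about x = 70–71 mm in the lane's frame, and it did not rebound when I backed off.
- **Pedal and gate:** the pedal is back exactly where it was before pressing in the scene picture, and the dark gate line shows behind the rack. I did not measure the joint angle directly.
- **Other things:** by eye, the marker, tweezers, plate, tally, tape, shears and pen are where they were.
- **Robot:** the wrist force is about zero and the tool is clear.

**What disagreed:**
- **Fingertips:** they met the pedal about 25–30 mm lower in reported TCP height than the 8 mm fingertip figure implies. The scene camera showed the same gap, so I set the pressing depth by force instead.
- **Lane position:** the first fit from the top and scene pictures was off by 2–3 mm, so I corrected it with the wrist camera.

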